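# Let the flask lift down into the heating block

## Robot

A 6-joint arm with a two-finger parallel gripper is mounted at the origin on the work surface. World frame = base frame: x ahead of the robot, y to its left, z up, the work surface at z = 0. Lengths are in m, angles in degrees, forces in N, time in s.
With the tool pointing down it reaches from about 0.4 to 0.825 m from the base axis. Payload 7 kg.
Tool frame: the origin (TCP) lies midway between the tips of the shut fingers; the grasp point (between the pads) lies 19 mm behind it; z points along the fingers, y is the line along which they close (so a half turn about z gives the same grasp; the last joint's range is limited). The gripper opens to 88 mm and grips with 3 to 60 N. Pads are 19 mm wide; open, the fingers measure 130 mm over their backs; the gripper's body (78 mm by 193 mm) begins 47 mm behind the grasp point.
Start: joints at [-48.982, 20.546, 0.682, 0, -70.136, -16.507], TCP at [0.28, -0.614, 0.227] pointing down, gripper open.
Joint ranges: [-176.03, 176.03], [-82.01, 121.73], [-58.28, 71.71], [-173.87, 95.51], [-174.79, -0.11], [-173.66, 173.66]. Speed limits (degrees/s): [136.94, 136.94, 172.46, 180, 180, 180].

## Interface

Orientations are given as a 3x3 rotation matrix whose columns are the frame's x, y, z axes.
In Python, from bench import * gives the robot as it stands.
- The arm moves only by the tool servo_tool, never from a script. Its argument "series" is a list of rows, each an object of numbers: "jaw": the closure, from -1 (fully open) to 1 (shut); "tx", "ty", "tz": the shift along the tool's x, y, z in mm; "wx", "wy", "wz": the turn, a rotation vector about the tool's x, y, z in degrees. In form: [{"jaw": .., "tx": .., "ty": .., "tz": .., "wx": .., "wy": .., "wz": ..}, ...]. A call has 1 to 5 rows; each row shifts and turns the commanded pose from where the row before left it, along the tool's axes as they then stand; what a row does not reach is not made up. A row lasts 1/8 s, in which the tool goes at most 62.5 mm and 10.7 degrees, less where a joint would pass 70% of its speed; a pose out of reach is approached as far as the arm can. A call with a gripper value outside its range is refused whole. The fingers move at their own pace and stop on an object; "newtons" is the grip in N (left out, the last holds). Time passes only in rows, so rows that do not move let the fingers close. It gives the time, the measured TCP pose, the force, the opening and the grip force at its end, in the units of the state.
- observe(): the state, without advancing time (a new reading comes with each control period).
- camera(name): name is "scene" or "top"; returns the picture (480x640x3 uint8, blue, green, red); there is no depth.
- calibration(name): a dict with "fx", "fy", "cx", "cy" (pixels), "k1" (the pictures are not rectified: a ray, as slopes to the right and down, at radius r is drawn at 1 + k1 r^2 times it, then the intrinsics apply), "R" (3x3) and "t" (3): a world point X has camera coordinates R X + t. Camera axes: x right, y down, z forward; pixel columns grow to the right and rows downward; lengths in m; the calibration is good to about 2 mm. A picture is of the moment at which its call begins. calibration takes no time and is no camera call.
- close_job(): hands the job in; it is judged then, once.
The state is a dict: "clock": time; "joints": joint angles; "joint_vel": joint speeds; "effort": joint torques, N m; "position": TCP position; "tcp_rot": TCP orientation; "contact_force": force on the tool from outside, world axes, zero at the start; "moment": the same for the moment, N m; "opening": finger opening in m; "grip_force": force on a finger pad.
Only numpy, scipy, OpenCV 4.12 (cv2) and the standard library are available. Lean on these libraries where they do the work, as an engineer would, in place of code of your own. Each camera call takes 0.05 s, during which the arm holds its last target. There are 200 camera calls.

## Task

Flick the lift's red sprung pawl right off the ratchet wheel so that it stays off, then take the blue crank knob and ease the drum slowly back (counter-clockwise seen from above) until you feel the glass flask come to rest on the pad in the heating block. Bed it gently without forcing the glass, let go of the crank, and leave the pawl off and the flask bedded; do not push on the flask or its carriage, and leave the bottle, beaker and tip box where they are.

Things in the scene. Friction and masses are not known exactly. Their poses are not given: they have to be found in the camera images.
- stand: Bench lift, fixed: aluminium base plate 200 x 300 mm, steel posts, grey head plate (top 205 mm above the bench; in this frame x -55 to 115, y -67 to 93 mm). Origin on the bench on the vertical drum axis; z up. Flask and block are centred at x 0, y -140 mm. Steel ratchet wheel (radius 43 mm, z 210 to 222 mm, 12 teeth) on the head plate; hub up to z 242 mm.
- drum_axis (a point): point on the vertical drum axis, at the top face of the head plate (205 mm above the bench)
- drum (a joint): Drum angle in rad: about 0 at the start (flask raised), grows as the drum is eased back counter-clockwise seen from above; stop at 2.7. Flask goes down 19 mm per rad. With the pawl on, blocked beyond about 0.03 (winding up is free to -0.55). A friction brake holds the drum wherever it is left: at the knob, easing down takes about 0.5 to 2 N, winding up 6 to 7 N.
- knob: Blue upright crank knob, round, 22 mm across, 44 mm tall, spins freely on its pin. Origin at the centre of its underside (239 mm above the bench). It circles the drum axis at 65 mm radius; the flat crank arm, 16 mm wide, top at 238 mm, is right below it. At drum angle 0 it stands 100 degrees counter-clockwise from the stand's x axis.
- pawl_pivot (a point): point on the vertical pivot axis of the red pawl, at the top face of the head plate; in the stand's frame x 46, y 45 mm
- pawl (a joint): Angle of the red pawl in rad: 0 = sprung fully on (tip in the teeth), grows as its thumb post is swung counter-clockwise (from above) about the pawl pivot, 0.6 = fully off at its stop. Over-centre spring: below about 0.3 it springs back on, beyond about 0.37 it snaps to fully off and stays. Starting it takes about 5 N at the post; do not force it past 25 N.
- pawl_post: Red upright thumb post on the pawl's tail, round, 10 mm across, from 221 to 267 mm above the bench, axis 50 mm from the pawl pivot. Origin on its axis at 205 mm above the bench. At pawl angle 0 it lies from the pivot along the stand's +x, so the flick moves it first along the stand's +y. The tail bar below is 10 mm wide, top at 221 mm.
- flask: Round glass flask (56 mm ball, stoppered neck, 102 mm tall) clamped in the blue carriage, 0.7 to 0.9 kg together; guided straight up and down. Origin at the lowest point of the ball, 95 mm above the bench at drum angle 0. Lowered faster than 60 mm/s it may break. Once bedded, each further newton at the knob adds about 3.4 N on the glass, which stands 30 N.
- bottle: bystander: loose amber bottle, 60 mm wide, 150 mm tall; origin at the centre of its underside
- beaker: bystander: loose glass beaker, 70 mm wide, 90 mm tall; origin at the centre of its underside
- tip_box: bystander: loose white box with orange lid, 78 x 113 x 63 mm; origin at the centre of its underside
- block: Aluminium heating block under the flask, 100 mm square, top 85 mm above the bench, well 64 mm wide. Origin at the centre of its underside. The pad in the well varies in thickness and is not measured: the flask first touches it with its bottom anywhere from 50 to 68 mm above the bench. The pad yields about 1 mm per 8 N.
- carriage: Blue carriage (30 x 26 x 34 mm) under the head plate with an aluminium arm that holds the flask's neck; its origin, on the drum axis, is at bench height at drum angle 0 and moves down with the flask. Not to be pushed: the crank moves it.

How it is judged (in metres and radians):
On the way, in this order (a step that is already met when the one before it is completed fails the run):
1. the pawl is flicked fully off the ratchet wheel while the flask is still up (value of joint pawl above 0.5 rad and value of joint drum below 0.3 rad), for 0.2 s.
2. the drum is eased back until the flask bears on the pad in the well (value of joint drum above 1.2 rad and contact force between flask and anything else above 1 N), for 0.2 s.
At the end, for the whole second after the job is handed in: The pawl rests off (above 0.5 rad), the drum is eased back by more than 1.2 rad, and the flask is at rest bearing on the pad in the well with more than 1 N (30 N never exceeded) (all of step 2 and value of joint pawl above 0.5 rad and linear speed of flask below 0.005 m/s); the robot touches nothing.
It fails at once if the glass is forced onto the pad (more than 30 N on the flask) (contact force between flask and anything else above 30 N).
It fails at once if the flask is dropped or driven down fast (more than 60 mm/s) (linear speed of flask above 0.06 m/s).
It fails at once if the robot pushes on the flask or its carriage (more than 3 N) (contact force between carriage and the fingers above 3 N or contact force between carriage and the arm above 3 N).
It fails at once if the pawl's post is forced (more than 25 N) (contact force between pawl_post and the fingers above 25 N).
It fails at once if a bystander is moved by more than 30 mm (distance of any of bottle, beaker, tip_box from where it was at the start of the episode above 0.03 m).
It also fails if it takes over 72 s, if anything falls off the work surface, if the arm or the gripper's body presses on something with over 40 N, if the wrist force passes 120 N, or if a joint passes its speed limit or range.

## Working session

There is one attempt and no reset: what is moved stays moved. The work goes in short steps, Python scripts to look and compute and a tool call to move; the robot and the scene stay as the last step left them, time stands still between calls to the robot, and variables do not carry over. Pictures are saved under pics/ and viewed, at most 10 in all, crops included, and the job is handed in when it is done.

Besides the shell and the picture viewer there is one more tool, called after "Emit:" as name(argument=value, ...) on one line, values as JSON. servo_tool: Moves the arm, as the interface text tells. Its arguments: {"type":"object","properties":{"series":{"type":"array","items":{"type":"object","properties":{"jaw":{"type":"number"},"tx":{"type":"number"},"ty":{"type":"number"},"tz":{"type":"number"},"wx":{"type":"number"},"wy":{"type":"number"},"wz":{"type":"number"}}}},"newtons":{"type":"number"}},"required":["series"]}

```bash
ls; mkdir -p pics; python3 - <<'E'
from bench import *
import cv2
s=observe();print(s)
for n in("scene","top"):
    cv2.imwrite(f"pics/{n}0.png",camera(n));print(n,calibration(n))
E
```

```text
pics
{'clock': 0.0, 'joints': array([-4.89818175e+01,  2.05927085e+01,  6.34278069e-01, -1.97756144e-02,
       -7.01376176e+01, -1.65071574e+01]), 'joint_vel': array([ 0.00179877, -0.06657014,  0.03994457, -0.01189985,  0.02208477,
       -0.02690678]), 'effort': array([ 1.07157219e-03, -5.82715917e+01,  2.93065041e+01,  6.99700803e+00,
        7.05625236e-03, -1.87296123e-04]), 'position': array([ 0.2798051 , -0.61373079,  0.22561325]), 'tcp_rot': array([[-9.09930143e-01, -4.14760657e-01, -8.55252317e-04],
       [-4.14761506e-01,  9.09928958e-01,  1.47784299e-03],
       [ 1.65267721e-04,  1.69945962e-03, -9.99998542e-01]]), 'contact_force': array([0.10946464, 0.34027562, 0.87777111]), 'moment': array([ 0.01969323, -0.02788801, -0.01998987]), 'grip_force': 0.0, 'opening': 0.08732161249806585}
scene {'fx': 480.39158048728746, 'fy': 480.39158048728746, 'cx': 330.80901053405995, 'cy': 235.3171253974584, 'k1': -0.13365764144582337, 'R': array([[ 0.88627322,  0.46270239, -0.02064668],
       [ 0.24105377, -0.4988681 , -0.83248045],
       [-0.39549067,  0.73282817, -0.55366959]]), 't': array([-0.51675607, -0.00307758,  1.47589645])}
top {'fx': 463.17664560922117, 'fy': 463.17664560922117, 'cx': 317.92409717282106, 'cy': 237.71927679416402, 'k1': -0.029269823747271134, 'R': array([[ 0.01415537, -0.99982467,  0.01225804],
       [-0.99194114, -0.01558532, -0.12573731],
       [ 0.12590631, -0.01037939, -0.99198784]]), 't': array([-0.00912773,  0.60693511,  1.09104134])}
```

View pics/top0.png

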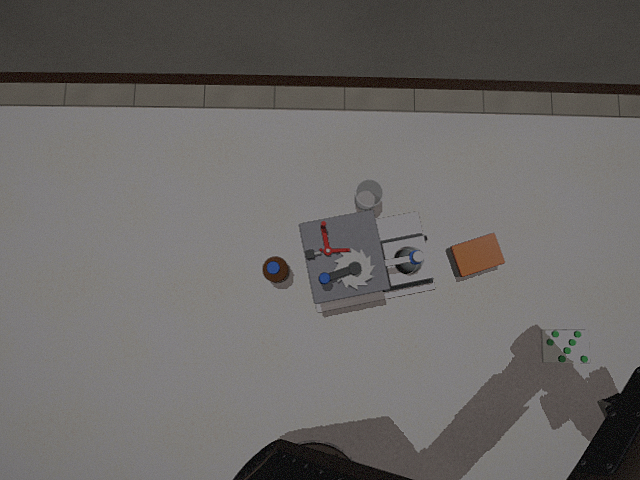

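View pics/scene0.png

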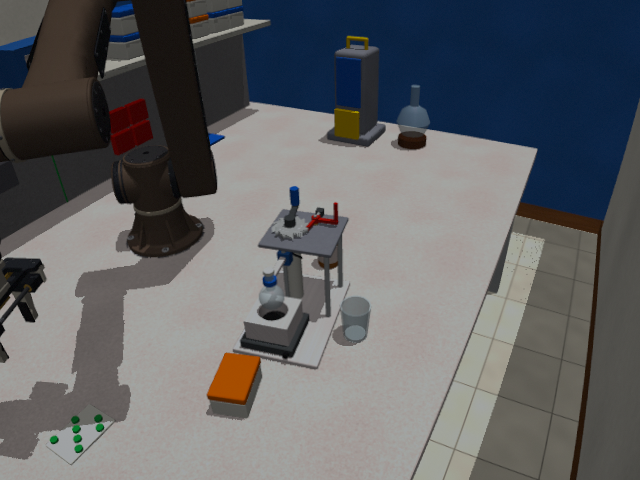

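The top view shows the head plate (about 300–385, 212–303), hub (355,268), blue knob (324,279), red pivot (327,251) and post (323,225). In the scene view the knob is at (294,190) and the post at (336,205). The stand's axes are nearly the world's.

```bash
cat >h.py <<'E'
from bench import *
import cv2, numpy as np
def ray(n,u,v):
    c=calibration(n);K=np.array([[c['fx'],0,c['cx']],[0,c['fy'],c['cy']],[0,0,1]])
    p=cv2.undistortPoints(np.array([[[u,v]]],float),K,np.array([c['k1'],0,0,0.]))[0,0]
    R=np.array(c['R']);return -R.T@np.array(c['t']),R.T@np.array([p[0],p[1],1])
def on(n,u,v,z):
    o,d=ray(n,u,v);return o+d*(z-o[2])/d[2]
def proj(n,X):
    c=calibration(n);p=np.array(c['R'])@np.asarray(X)+c['t'];a=p[:2]/p[2];a=a*(1+c['k1']*a@a)
    return a*c['fx']+[c['cx'],c['cy']]
E
python3 - <<'E'
from h import *
im=cv2.imread('pics/top0.png');hsv=cv2.cvtColor(im,cv2.COLOR_BGR2HSV)
blue=cv2.inRange(hsv,(100,120,40),(130,255,255));red=cv2.inRange(hsv,(0,150,60),(6,255,255))|cv2.inRange(hsv,(172,150,60),(180,255,255))
for nm,m in(('blue',blue),('red',red)):
    n,_,st,ce=cv2.connectedComponentsWithStats(m)
    for i in range(1,n):
        if st[i,4]>15: print(nm,st[i],ce[i].round(1))
s=np.s_[195:325,255:445]
cv2.imwrite('pics/c1.png',cv2.resize(im[s],None,fx=4.2,fy=4.2,interpolation=cv2.INTER_CUBIC))
E
```

```text
blue [409 250  11  14  46] [412.5 257.6]
blue [267 261  13  13 130] [272.8 267.3]
blue [319 273  11  11  98] [324.1 277.9]
red [321 221   5   5  16] [323.1 223.4]
red [321 229  28  27 172] [330.  244.5]
```

View pics/c1.png

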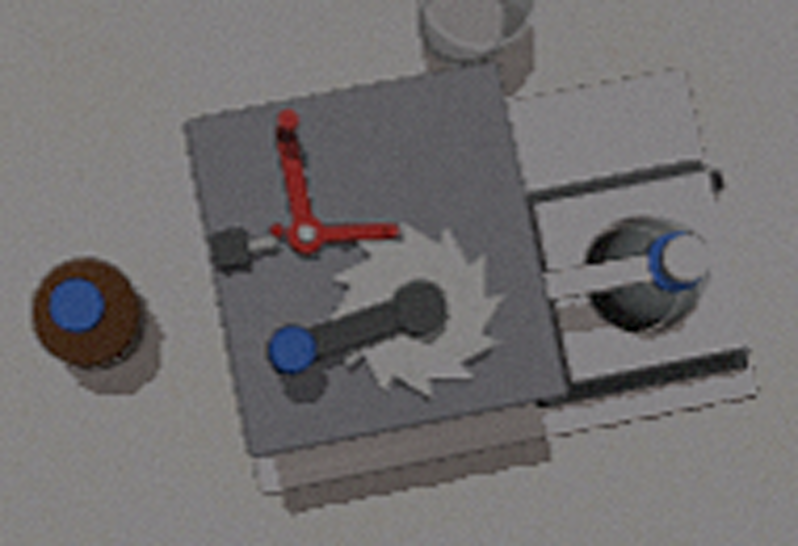

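The crop shows the plate corners at about (187,122), (495,66), (568,400) and (252,455), the post top at (288,118), the knob at (292,348) and the hub at (420,306). I'll fit the stand pose to these.

```bash
python3 - <<'E'
from h import *
f=lambda a,b:(a/4.2+255-.4,b/4.2+195-.4)
# stand pts: x,y ; corners
P=[((115,93),f(187,122),.205),((115,-67),f(495,66),.205),((-55,-67),f(568,400),.205),((-55,93),f(252,455),.205),
((65*np.cos(np.radians(100)),65*np.sin(np.radians(100))),(324.1,277.9),.283),((96,45),(323.1,223.4),.267),((0,0),f(420,306),.242)]
A=np.array([p[0] for p in P],float)/1000;B=np.array([on('top',*p[1],p[2])[:2] for p in P])
a0,b0=A.mean(0),B.mean(0);H=(A-a0).T@(B-b0)
th=np.arctan2(H[0,1]-H[1,0],H[0,0]+H[1,1]);R=np.array([[np.cos(th),-np.sin(th)],[np.sin(th),np.cos(th)]])
t=b0-R@a0;print('yaw',np.degrees(th),'t',t);print(((A@R.T+t-B)*1000).round(1))
for n,p in dict(knob=P[4][0],piv=(46,45),post=(96,45)).items():
    w=R@(np.array(p)/1000)+t;print(n,w.round(4),np.hypot(*w))
np.savez('stand.npz',R=R,t=t,th=th)
k=R@(np.array(P[4][0])/1000)+t
for nm,w,z in(('knobtop',k,.283),('posttop',R@[.096,.045]+t,.267)): print(nm,proj('scene',[*w,z]))
w=on('top',272.8,267.3,.15);print('bottle',w)
E
```

```text
yaw 11.547702773249467 t [ 0.52184213 -0.07131267]
[[ 1.1  1.6]
 [ 2.4 -2.2]
 [ 1.  -0.5]
 [-2.3  2.2]
 [-1.8 -0.6]
 [ 0.6 -0.6]
 [-1.1  0.1]]
knob [ 0.498  -0.0109] 0.49808751716625105
piv [ 0.5579 -0.018 ] 0.5581935367002586
post [ 0.6069 -0.008 ] 0.6069434743518239
knobtop [293.6916838  186.61458504]
posttop [336.08712063 202.01794674]
bottle [0.52641412 0.0983727  0.15      ]
```

The fit residuals are about 2 mm, and the scene view agrees with the projected points. I'll lift, shut the fingers and turn the tool.

Emit:
servo_tool(series=[{"jaw": 1, "tz": -22, "wz": -10}, {"jaw": 1, "tz": -22, "wz": -10}, {"jaw": 1, "tz": -22, "wz": -10}, {"jaw": 1, "tz": -22, "wz": -10}, {"jaw": 1, "tz": -22, "wz": -10}], newtons=20)

```text
validation failed for argument at $.se...
```

```bash
cat >st.py <<'E'
from h import *
import sys
S=np.load('stand.npz');R,t,th=S['R'],S['t'],S['th']
s=observe();M=s['tcp_rot'];p=s['position'];sp=R.T@(p[:2]-t)
def state():
    print('clock',s['clock'],'pos',p.round(4),'yhead',np.degrees(np.arctan2(M[1,1],M[0,1])).round(1),'zdir',M[:,2].round(3),'q',s['joints'].round(1))
    print('stand',(sp*1000).round(1),'ang',np.degrees(np.arctan2(sp[1],sp[0])).round(2),'r',(np.hypot(*sp)*1000).round(1),'F',s['contact_force'].round(2),'Fstand',(R.T@s['contact_force'][:2]).round(2),'grip',s['grip_force'],'open',s['opening'])
def to(sx,sy,z):
    w=np.array([*(R@[sx/1000,sy/1000]+t),z]);print('tool shift mm',(M.T@(w-p)*1000).round(1))
if __name__=='__main__':
    state()
    a=list(map(float,sys.argv[1:]))
    if a: to(*a)
E
python3 st.py 96 15 .34
```

```text
clock 0.1 pos [ 0.2798 -0.6138  0.2257] yhead 114.5 zdir [-0.001  0.001 -1.   ] q [-49.   20.6   0.6  -0.  -70.1 -16.5]
stand [-345.7 -483.1] ang -125.59 r 594.0 F [-1.03  0.15  0.11] Fstand [-0.98  0.35] grip 0.0 open 0.08781045756281662
tool shift mm [-542.1  386.5 -113.8]
```

Emit:
servo_tool(series=[{"jaw": 1, "tx": 0, "ty": 0, "tz": -22, "wx": 0, "wy": 0, "wz": -10}, {"jaw": 1, "tx": 0, "ty": 0, "tz": -22, "wx": 0, "wy": 0, "wz": -10}, {"jaw": 1, "tx": 0, "ty": 0, "tz": -22, "wx": 0, "wy": 0, "wz": -10}, {"jaw": 1, "tx": 0, "ty": 0, "tz": -22, "wx": 0, "wy": 0, "wz": -10}, {"jaw": 1, "tx": 0, "ty": 0, "tz": -22, "wx": 0, "wy": 0, "wz": -10}], newtons=20)

```text
clock: 0.72
position: [0.2799, -0.6139, 0.3368]
tcp_rot: [[-0.262, -0.965, -0.0], [-0.965, 0.262, 0.001], [-0.001, 0.001, -1.0]]
contact_force: [0.1, 0.8, 0.7]
opening: 0.043
grip_force: 0.0
```

```bash
python3 st.py 96 15 .34
```

```text
clock 0.725 pos [ 0.2799 -0.6139  0.3368] yhead 164.8 zdir [-0.     0.001 -1.   ] q [-49.   18.1  11.2  -0.  -83.1  33.8]
stand [-345.6 -483.2] ang -125.58 r 594.1 F [0.1  0.78 0.72] Fstand [0.25 0.74] grip 0.0 open 0.042984956718454065
tool shift mm [-643.6 -170.6   -2.9]
```

Emit:
servo_tool(series=[{"jaw": 1, "tx": -55, "ty": -15, "tz": 0, "wx": 0, "wy": 0, "wz": 0}, {"jaw": 1, "tx": -55, "ty": -15, "tz": 0, "wx": 0, "wy": 0, "wz": 0}, {"jaw": 1, "tx": -55, "ty": -15, "tz": 0, "wx": 0, "wy": 0, "wz": 0}, {"jaw": 1, "tx": -55, "ty": -15, "tz": 0, "wx": 0, "wy": 0, "wz": 0}, {"jaw": 1, "tx": -55, "ty": -15, "tz": 0, "wx": 0, "wy": 0, "wz": 0}])

```text
clock: 1.35
position: [0.4262, -0.3674, 0.3363]
tcp_rot: [[-0.267, -0.964, -0.0], [-0.964, 0.267, 0.0], [-0.0, 0.0, -1.0]]
contact_force: [1.0, 0.0, 0.5]
opening: 0.0009
grip_force: 0.0
```

Emit:
servo_tool(series=[{"jaw": 1, "tx": -55, "ty": -15, "tz": 0, "wx": 0, "wy": 0, "wz": 0}, {"jaw": 1, "tx": -55, "ty": -15, "tz": 0, "wx": 0, "wy": 0, "wz": 0}, {"jaw": 1, "tx": -55, "ty": -15, "tz": 0, "wx": 0, "wy": 0, "wz": 0}, {"jaw": 1, "tx": -55, "ty": -15, "tz": 0, "wx": 0, "wy": 0, "wz": 0}, {"jaw": 1, "tx": -55, "ty": -15, "tz": 0, "wx": 0, "wy": 0, "wz": 0}])

```text
clock: 1.98
position: [0.5719, -0.1224, 0.3364]
tcp_rot: [[-0.267, -0.964, -0.0], [-0.964, 0.267, 0.0], [-0.0, 0.0, -1.0]]
contact_force: [0.8, -0.7, -0.1]
opening: 0.0003
grip_force: 0.0
```

Emit:
servo_tool(series=[{"jaw": 1, "tx": 0, "ty": 0, "tz": 0, "wx": 0, "wy": 0, "wz": -9}, {"jaw": 1, "tx": 0, "ty": 0, "tz": 0, "wx": 0, "wy": 0, "wz": -9}, {"jaw": 1, "tx": 0, "ty": 0, "tz": 0, "wx": 0, "wy": 0, "wz": -9}, {"jaw": 1, "tx": 0, "ty": 0, "tz": 0, "wx": 0, "wy": 0, "wz": -9}, {"jaw": 1, "tx": 0, "ty": 0, "tz": 0, "wx": 0, "wy": 0, "wz": 0}])

```text
clock: 2.6
position: [0.5713, -0.1241, 0.3362]
tcp_rot: [[0.349, -0.937, -0.001], [-0.937, -0.349, 0.0], [-0.0, 0.001, -1.0]]
contact_force: [0.8, -0.5, -0.0]
opening: 0.0006
grip_force: 0.0
```

```bash
python3 st.py 96 15 .24
```

```text
clock 2.6 pos [ 0.5713 -0.1241  0.3362] yhead -159.5 zdir [-0.001  0.    -1.   ] q [  6.9   9.1  -0.6  -0.  -80.3  13.6]
stand [ 37.9 -61.6] ang -58.42 r 72.3 F [ 0.77 -0.54 -0.05] Fstand [ 0.64 -0.68] grip 0.0 open 0.0005982250118487577
tool shift mm [-66.7 -69.3  96.2]
```

Emit:
servo_tool(series=[{"jaw": 1, "tx": -33.5, "ty": -34.5, "tz": 0, "wx": 0, "wy": 0, "wz": 0}, {"jaw": 1, "tx": -33.5, "ty": -34.5, "tz": 0, "wx": 0, "wy": 0, "wz": 0}, {"jaw": 1, "tx": 0, "ty": 0, "tz": 40, "wx": 0, "wy": 0, "wz": 0}, {"jaw": 1, "tx": 0, "ty": 0, "tz": 40, "wx": 0, "wy": 0, "wz": 0}, {"jaw": 1, "tx": 0, "ty": 0, "tz": 16, "wx": 0, "wy": 0, "wz": 0}])

```text
clock: 3.22
position: [0.6113, -0.0373, 0.238]
tcp_rot: [[0.348, -0.938, -0.004], [-0.938, -0.348, -0.001], [-0.001, 0.004, -1.0]]
contact_force: [-0.8, -0.4, -0.2]
opening: 0.0006
grip_force: 0.0
```

```bash
python3 st.py 93 60 .24; python3 -c "
from h import *
cv2.imwrite('pics/a.png',cv2.resize(camera('scene')[130:280,200:400],None,fx=4,fy=4))"
```

```text
clock 3.225 pos [ 0.6113 -0.0373  0.238 ] yhead -159.7 zdir [-0.004 -0.001 -1.   ] q [ 14.7  14.5  -6.4  -0.  -69.3   5.6]
stand [94.5 15.4] ang 9.27 r 95.8 F [-0.8  -0.36 -0.19] Fstand [-0.85 -0.2 ] grip 0.0 open 0.0005804982961542854
tool shift mm [-44.3  -5.3  -2. ]
```

View pics/a.png

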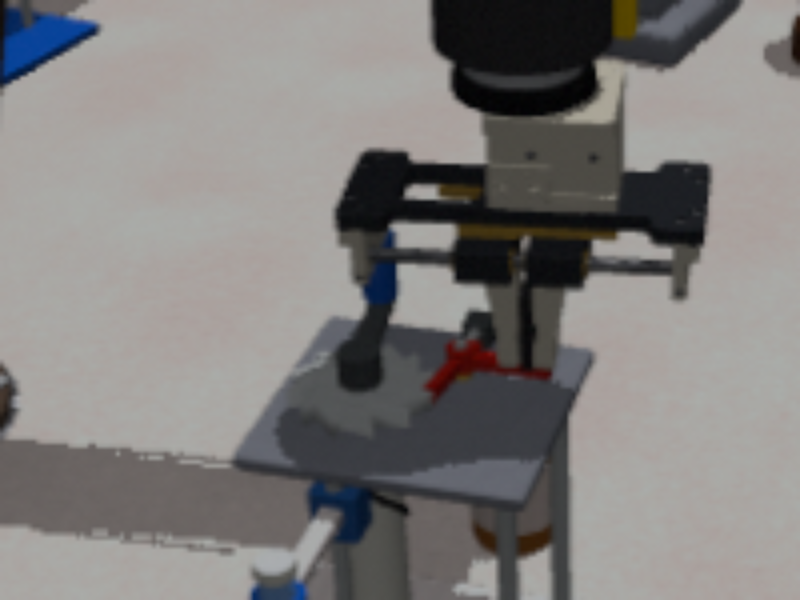

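The fingers hide the post from the camera and are just on its −y side (about 520,340). I'll push slowly.

Emit:
servo_tool(series=[{"jaw": 1, "tx": -10, "ty": 0, "tz": -2, "wx": 0, "wy": 0, "wz": 0}, {"jaw": 1, "tx": -4, "ty": 0, "tz": 0, "wx": 0, "wy": 0, "wz": 0}, {"jaw": 1, "tx": -4, "ty": 0, "tz": 0, "wx": 0, "wy": 0, "wz": 0}, {"jaw": 1, "tx": -4, "ty": 0, "tz": 0, "wx": 0, "wy": 0, "wz": 0}, {"jaw": 1, "tx": -4, "ty": 0, "tz": 0, "wx": 0, "wy": 0, "wz": 0}])

```text
clock: 3.9
position: [0.605, -0.0125, 0.2445]
tcp_rot: [[0.35, -0.937, 0.005], [-0.937, -0.35, 0.001], [0.001, -0.005, -1.0]]
contact_force: [3.5, -1.1, 1.6]
opening: 0.0003
grip_force: 1.4
```

Emit:
servo_tool(series=[{"jaw": 1, "tx": -3, "ty": 0, "tz": 0, "wx": 0, "wy": 0, "wz": 0}, {"jaw": 1, "tx": -3, "ty": 0, "tz": 0, "wx": 0, "wy": 0, "wz": 0}, {"jaw": 1, "tx": -3, "ty": 0, "tz": 0, "wx": 0, "wy": 0, "wz": 0}, {"jaw": 1, "tx": -2, "ty": 0, "tz": 0, "wx": 0, "wy": 0, "wz": 0}, {"jaw": 1, "tx": 0, "ty": 0, "tz": 0, "wx": 0, "wy": 0, "wz": 0}])

```text
clock: 4.53
position: [0.5995, -0.0025, 0.2424]
tcp_rot: [[0.351, -0.937, -0.0], [-0.937, -0.351, -0.0], [-0.0, 0.0, -1.0]]
contact_force: [0.8, 0.2, 0.1]
opening: 0.0003
grip_force: 0.0
```

```bash
python3 st.py 93 56 .24; python3 -c "
from h import *
cv2.imwrite('pics/b.png',cv2.resize(camera('scene')[170:250,240:360],None,fx=5,fy=5))"
```

```text
clock 4.525 pos [ 0.5995 -0.0025  0.2424] yhead -159.5 zdir [-0. -0. -1.] q [ 18.4  12.9  -7.9  -0.  -69.2   2.1]
stand [89.8 51.9] ang 30.03 r 103.8 F [0.8  0.23 0.09] Fstand [0.83 0.07] grip 0.0 open 0.00034627955478943207
tool shift mm [-3.5 -3.8  2.4]
```

View pics/b.png

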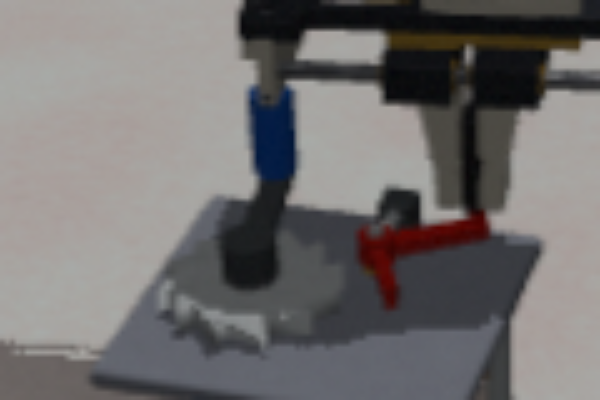

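The pawl tip is clear of the wheel (about 390,300), the tail has swung, and contact force is zero, so it has snapped off. Next I'll lift, move over the knob and open.

Emit:
servo_tool(series=[{"jaw": 1, "tx": 5, "ty": 0, "tz": 0, "wx": 0, "wy": 0, "wz": 0}, {"jaw": 1, "tx": 0, "ty": 0, "tz": -35, "wx": 0, "wy": 0, "wz": 0}, {"jaw": 1, "tx": 0, "ty": 0, "tz": -35, "wx": 0, "wy": 0, "wz": 0}, {"jaw": 0, "tx": 0, "ty": 50, "tz": -15, "wx": 0, "wy": 0, "wz": -1}, {"jaw": -0.2, "tx": 0, "ty": 45, "tz": 0, "wx": 0, "wy": 0, "wz": 0}])

```text
clock: 5.2
position: [0.5124, -0.0419, 0.3287]
tcp_rot: [[0.367, -0.93, 0.002], [-0.93, -0.367, 0.0], [0.001, -0.002, -1.0]]
contact_force: [0.3, -0.3, 1.1]
opening: 0.015
grip_force: 0.0
```

Emit:
servo_tool(series=[{"jaw": -0.2, "tx": 0, "ty": 0, "tz": 0, "wx": 0, "wy": 0, "wz": 0}, {"jaw": -0.2, "tx": 0, "ty": 0, "tz": 0, "wx": 0, "wy": 0, "wz": 0}])

```text
clock: 5.45
position: [0.5129, -0.0416, 0.3279]
tcp_rot: [[0.366, -0.93, 0.001], [-0.93, -0.366, 0.0], [0.0, -0.001, -1.0]]
contact_force: [0.6, 0.0, 0.1]
opening: 0.0349
grip_force: 0.0
```

```bash
python3 st.py -11.3 64 .247; python3 -c "
from h import *
cv2.imwrite('pics/c.png',cv2.resize(camera('scene')[160:260,230:370],None,fx=5,fy=5))"
```

```text
clock 5.45 pos [ 0.5129 -0.0416  0.3279] yhead -158.5 zdir [ 0.001  0.    -1.   ] q [ 17.3   2.2  -9.5   0.  -78.3   4.2]
stand [-2.8 30.9] ang 95.2 r 31.1 F [0.57 0.   0.05] Fstand [ 0.56 -0.11] grip 0.0 open 0.03489809451239939
tool shift mm [-34.    2.7  80.9]
```

View pics/c.png

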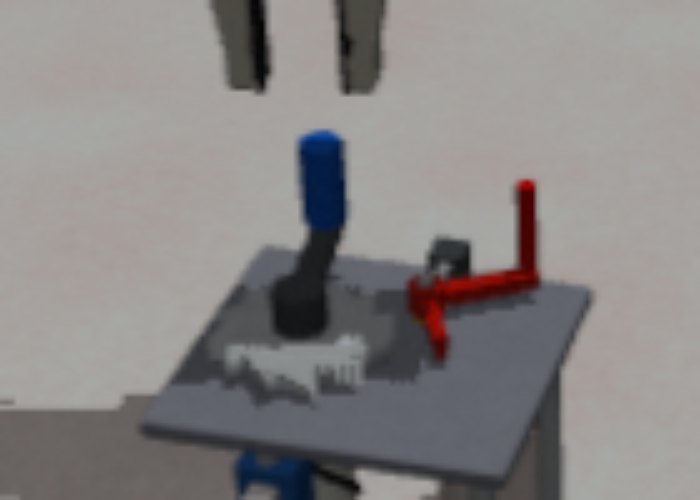

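The pawl stays off, with its post upright at about (527,230). The knob stands under the opening. Descending.

Emit:
servo_tool(series=[{"jaw": -0.2, "tx": -34, "ty": 2, "tz": 0, "wx": 0, "wy": 0, "wz": 0}, {"jaw": -0.2, "tx": 0, "ty": 0, "tz": 20, "wx": 0, "wy": 0, "wz": 0}, {"jaw": -0.2, "tx": 0, "ty": 0, "tz": 25, "wx": 0, "wy": 0, "wz": 0}, {"jaw": -0.2, "tx": 0, "ty": 0, "tz": 25, "wx": 0, "wy": 0, "wz": 0}, {"jaw": -0.2, "tx": 0, "ty": 0, "tz": 11, "wx": 0, "wy": 0, "wz": 0}])

```text
clock: 6.12
position: [0.4983, -0.0103, 0.2447]
tcp_rot: [[0.367, -0.93, -0.003], [-0.93, -0.367, -0.001], [-0.0, 0.003, -1.0]]
contact_force: [-0.2, -0.1, -0.2]
opening: 0.053
grip_force: 0.0
```

```bash
python3 st.py -11.3 64 .247; python3 -c "
from h import *
cv2.imwrite('pics/d.png',cv2.resize(camera('scene')[150:250,230:370],None,fx=5,fy=5))"
```

```text
clock 6.125 pos [ 0.4983 -0.0103  0.2447] yhead -158.5 zdir [-0.003 -0.001 -1.   ] q [ 21.4   3.1 -19.3  -0.  -67.8   0.1]
stand [-10.8  64.5] ang 99.54 r 65.4 F [-0.23 -0.13 -0.23] Fstand [-0.25 -0.08] grip 0.0 open 0.05302208188717824
tool shift mm [ 0.4  0.5 -2.3]
```

View pics/d.png

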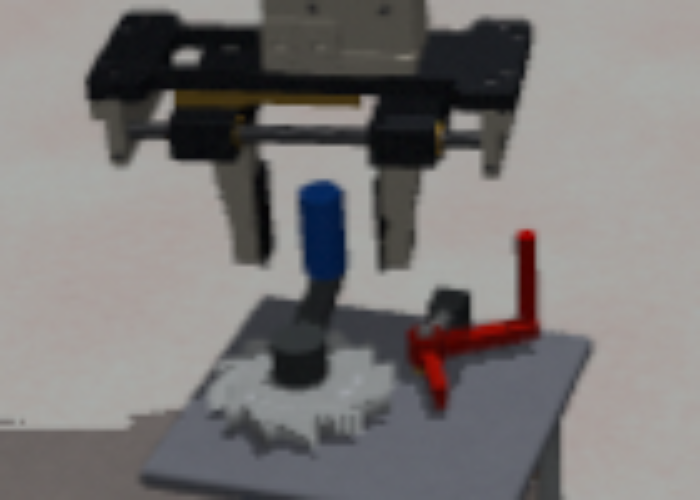

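The knob sits between the open fingers at (322,230). Closing lightly.

Emit:
servo_tool(series=[{"jaw": 0.5, "tx": 0, "ty": 0, "tz": -2, "wx": 0, "wy": 0, "wz": 0}, {"jaw": 0.6, "tx": 0, "ty": 0, "tz": 0, "wx": 0, "wy": 0, "wz": 0}, {"jaw": 0.6, "tx": 0, "ty": 0, "tz": 0, "wx": 0, "wy": 0, "wz": 0}, {"jaw": 0.6, "tx": 0, "ty": 0, "tz": 0, "wx": 0, "wy": 0, "wz": 0}, {"jaw": 0.6, "tx": 0, "ty": 0, "tz": 0, "wx": 0, "wy": 0, "wz": 0}], newtons=8)

```text
clock: 6.8
position: [0.4986, -0.0104, 0.2491]
tcp_rot: [[0.367, -0.93, 0.001], [-0.93, -0.367, 0.0], [0.0, -0.001, -1.0]]
contact_force: [-0.2, 0.0, 2.5]
opening: 0.0219
grip_force: 8.0
```

```bash
python3 st.py -11.3 64 .247
python3 -c "
import numpy as np
for d in (6,3,1):
  r=np.radians(d);print(d,65*np.sin(r),65*(1-np.cos(r)))"
```

```text
clock 6.8 pos [ 0.4986 -0.0104  0.2491] yhead -158.5 zdir [ 0.001  0.    -1.   ] q [ 21.4   2.8 -19.    0.  -68.1   0.1]
stand [-10.6  64.4] ang 99.36 r 65.2 F [-0.15  0.    2.49] Fstand [-0.15  0.03] grip 8.000558316707611 open 0.02194378248691692
tool shift mm [0.2 0.8 2.1]
6 6.794350112397476 0.35607680106223616
3 3.401837155791349 0.08908024095270084
1 1.1344064184234282 0.009899814834567477
```

Emit:
servo_tool(series=[{"jaw": 0.6, "tx": 0.1, "ty": 3.4, "tz": 0, "wx": 0, "wy": 0, "wz": -3}, {"jaw": 0.6, "tx": 0.1, "ty": 3.4, "tz": 0, "wx": 0, "wy": 0, "wz": -3}, {"jaw": 0.6, "tx": 0.1, "ty": 3.4, "tz": 0, "wx": 0, "wy": 0, "wz": -3}, {"jaw": 0.6, "tx": 0.1, "ty": 3.4, "tz": 0, "wx": 0, "wy": 0, "wz": -3}, {"jaw": 0.6, "tx": 0.1, "ty": 3.4, "tz": 0, "wx": 0, "wy": 0, "wz": -3}])

```text
clock: 7.42
position: [0.484, -0.018, 0.2491]
tcp_rot: [[0.597, -0.803, 0.002], [-0.803, -0.597, 0.001], [-0.0, -0.002, -1.0]]
contact_force: [-0.4, 3.5, 3.7]
opening: 0.0219
grip_force: 8.0
```

```bash
cat >> st.py <<'E'
    a=np.arctan2(sp[1],sp[0]);F=R.T@s['contact_force'][:2]
    print('drum~',(a%(2*np.pi)-np.radians(99.6)).round(3),'Frad %.2f Ftan %.2f'%(F@[np.cos(a),np.sin(a)],F@[-np.sin(a),np.cos(a)]),'heading-tan',(np.degrees(np.arctan2(M[1,1],M[0,1])-a-th)-90+180)%360-180)
E
python3 st.py
```

```text
clock 7.425 pos [ 0.484  -0.018   0.2491] yhead -143.4 zdir [ 0.002  0.001 -1.   ] q [ 21.2   1.3 -20.6  -0.  -68.   15.5]
stand [-26.4  59.8] ang 113.79 r 65.4 F [-0.37  3.48  3.7 ] Fstand [0.34 3.48] grip 8.000820949673653 open 0.02186176410135538
drum~ 0.248 Frad 3.05 Ftan -1.71 heading-tan 1.2872696713741902
```

Emit:
servo_tool(series=[{"jaw": 0.6, "tx": 0.2, "ty": 5.7, "tz": 0, "wx": 0, "wy": 0, "wz": -5}, {"jaw": 0.6, "tx": 0.2, "ty": 5.7, "tz": 0, "wx": 0, "wy": 0, "wz": -5}, {"jaw": 0.6, "tx": 0.2, "ty": 5.7, "tz": 0, "wx": 0, "wy": 0, "wz": -5}, {"jaw": 0.6, "tx": 0.2, "ty": 5.7, "tz": 0, "wx": 0, "wy": 0, "wz": -5}, {"jaw": 0.6, "tx": 0.2, "ty": 5.7, "tz": 0, "wx": 0, "wy": 0, "wz": -5}])

```text
clock: 8.05
position: [0.4642, -0.0392, 0.249]
tcp_rot: [[0.88, -0.474, -0.0], [-0.474, -0.88, 0.001], [-0.001, -0.001, -1.0]]
contact_force: [-6.1, 6.5, 7.1]
opening: 0.0219
grip_force: 8.0
```

```bash
python3 st.py
```

```text
clock 8.05 pos [ 0.4642 -0.0392  0.249 ] yhead -118.3 zdir [-0.     0.001 -1.   ] q [ 19.4  -0.5 -22.4  -0.1 -68.1  42.3]
stand [-50.1  43. ] ang 139.36 r 66.0 F [-6.06  6.55  7.12] Fstand [-4.63  7.63] grip 8.000615537166595 open 0.021942622540341905
drum~ 0.694 Frad 8.48 Ftan -2.77 heading-tan 0.7762110782155105
```

The radial and vertical friction loads are growing, so I'll release briefly. The brake holds the drum while I re-grip more lightly.

Emit:
servo_tool(series=[{"jaw": 0.35, "tx": 0, "ty": 0, "tz": 0, "wx": 0, "wy": 0, "wz": 0}, {"jaw": 0.35, "tx": 0, "ty": 0, "tz": 0, "wx": 0, "wy": 0, "wz": 0}, {"jaw": 0.6, "tx": 0, "ty": 0, "tz": 0, "wx": 0, "wy": 0, "wz": 0}, {"jaw": 0.6, "tx": 0, "ty": 0, "tz": 0, "wx": 0, "wy": 0, "wz": 0}, {"jaw": 0.6, "tx": 0, "ty": 0, "tz": 0, "wx": 0, "wy": 0, "wz": 0}], newtons=4)

```text
clock: 8.68
position: [0.4647, -0.0401, 0.2484]
tcp_rot: [[0.879, -0.477, -0.0], [-0.477, -0.879, -0.0], [-0.0, 0.001, -1.0]]
contact_force: [0.2, -2.6, -0.1]
opening: 0.0221
grip_force: 4.0
```

```bash
python3 st.py
```

```text
clock 8.675 pos [ 0.4647 -0.0401  0.2484] yhead -118.5 zdir [-0. -0. -1.] q [ 19.4  -0.4 -22.5   0.  -68.   42.1]
stand [-49.7  42. ] ang 139.83 r 65.1 F [ 0.18 -2.58 -0.14] Fstand [-0.34 -2.56] grip 3.9996587857604027 open 0.022053297428656624
drum~ 0.702 Frad -1.39 Ftan 2.18 heading-tan 0.11683849829734072
```

Emit:
servo_tool(series=[{"jaw": 0.6, "tx": 0.1, "ty": 5.7, "tz": 0, "wx": 0, "wy": 0, "wz": -5}, {"jaw": 0.6, "tx": 0.1, "ty": 5.7, "tz": 0, "wx": 0, "wy": 0, "wz": -5}, {"jaw": 0.6, "tx": 0.1, "ty": 5.7, "tz": 0, "wx": 0, "wy": 0, "wz": -5}, {"jaw": 0.6, "tx": 0.1, "ty": 5.7, "tz": 0, "wx": 0, "wy": 0, "wz": -5}, {"jaw": 0.6, "tx": 0.1, "ty": 5.7, "tz": 0, "wx": 0, "wy": 0, "wz": -5}])

```text
clock: 9.3
position: [0.4562, -0.0665, 0.2485]
tcp_rot: [[0.998, -0.058, -0.0], [-0.058, -0.998, 0.001], [-0.0, -0.001, -1.0]]
contact_force: [-2.0, 2.1, 1.1]
opening: 0.0219
grip_force: 4.0
```

```bash
python3 st.py
```

```text
clock 9.3 pos [ 0.4562 -0.0665  0.2485] yhead -93.3 zdir [-0.     0.001 -1.   ] q [ 16.2  -1.  -23.   -0.1 -68.   70.5]
stand [-63.4  17.9] ang 164.26 r 65.8 F [-2.04  2.12  1.05] Fstand [-1.58  2.48] grip 4.000306315720081 open 0.021937582464225266
drum~ 1.128 Frad 2.19 Ftan -1.96 heading-tan 0.8656431575493571
```

Emit:
servo_tool(series=[{"jaw": 0.6, "tx": 0, "ty": 3.4, "tz": 0, "wx": 0, "wy": 0, "wz": -3}, {"jaw": 0.6, "tx": 0, "ty": 3.4, "tz": 0, "wx": 0, "wy": 0, "wz": -3}, {"jaw": 0.6, "tx": 0, "ty": 3.4, "tz": 0, "wx": 0, "wy": 0, "wz": -3}, {"jaw": 0.6, "tx": 0, "ty": 2.3, "tz": 0, "wx": 0, "wy": 0, "wz": -2}, {"jaw": 0.6, "tx": 0, "ty": 2.3, "tz": 0, "wx": 0, "wy": 0, "wz": -2}])

```text
clock: 9.93
position: [0.4563, -0.0814, 0.2484]
tcp_rot: [[0.986, 0.166, -0.001], [0.166, -0.986, 0.001], [-0.001, -0.001, -1.0]]
contact_force: [-3.1, 1.6, 1.8]
opening: 0.022
grip_force: 4.0
```

```bash
python3 st.py|tail -1
```

```text
drum~ 1.354 Frad 2.79 Ftan -2.02 heading-tan 0.8227893902009669
```

Emit:
servo_tool(series=[{"jaw": 0.6, "tx": 0, "ty": 1.1, "tz": 0, "wx": 0, "wy": 0, "wz": -1}, {"jaw": 0.6, "tx": 0, "ty": 1.1, "tz": 0, "wx": 0, "wy": 0, "wz": -1}, {"jaw": 0.6, "tx": 0, "ty": 1.1, "tz": 0, "wx": 0, "wy": 0, "wz": -1}, {"jaw": 0.6, "tx": 0, "ty": 1.1, "tz": 0, "wx": 0, "wy": 0, "wz": -1}, {"jaw": 0.6, "tx": 0, "ty": 1.1, "tz": 0, "wx": 0, "wy": 0, "wz": -1}])

```text
clock: 10.55
position: [0.4574, -0.0872, 0.2484]
tcp_rot: [[0.968, 0.251, -0.001], [0.251, -0.968, -0.0], [-0.001, -0.0, -1.0]]
contact_force: [-4.8, 0.3, 1.7]
opening: 0.0217
grip_force: 4.0
```

```bash
python3 st.py|tail -1
```

```text
drum~ 1.443 Frad 4.59 Ftan -1.43 heading-tan 0.7156714542660438
```

Emit:
servo_tool(series=[{"jaw": 0.6, "tx": -0.1, "ty": 1.1, "tz": 0, "wx": 0, "wy": 0, "wz": -1}, {"jaw": 0.6, "tx": -0.1, "ty": 1.1, "tz": 0, "wx": 0, "wy": 0, "wz": -1}, {"jaw": 0.6, "tx": -0.1, "ty": 1.1, "tz": 0, "wx": 0, "wy": 0, "wz": -1}, {"jaw": 0.6, "tx": -0.1, "ty": 1.1, "tz": 0, "wx": 0, "wy": 0, "wz": -1}, {"jaw": 0.6, "tx": -0.1, "ty": 1.1, "tz": 0, "wx": 0, "wy": 0, "wz": -1}])

```text
clock: 11.18
position: [0.4588, -0.0925, 0.2484]
tcp_rot: [[0.942, 0.335, -0.0], [0.335, -0.942, -0.0], [-0.0, -0.0, -1.0]]
contact_force: [-4.9, -0.1, 2.0]
opening: 0.0217
grip_force: 4.0
```

```bash
python3 st.py|tail -1
```

```text
drum~ 1.526 Frad 4.73 Ftan -1.45 heading-tan 0.9755228143871761
```

Emit:
servo_tool(series=[{"jaw": 0.6, "tx": -0.1, "ty": 1.1, "tz": 0, "wx": 0, "wy": 0, "wz": -1}, {"jaw": 0.6, "tx": -0.1, "ty": 1.1, "tz": 0, "wx": 0, "wy": 0, "wz": -1}, {"jaw": 0.6, "tx": -0.1, "ty": 1.1, "tz": 0, "wx": 0, "wy": 0, "wz": -1}, {"jaw": 0.6, "tx": -0.1, "ty": 1.1, "tz": 0, "wx": 0, "wy": 0, "wz": -1}, {"jaw": 0.6, "tx": -0.1, "ty": 1.1, "tz": 0, "wx": 0, "wy": 0, "wz": -1}])

```text
clock: 11.8
position: [0.4605, -0.0978, 0.2485]
tcp_rot: [[0.909, 0.416, 0.0], [0.416, -0.909, 0.0], [0.0, -0.0, -1.0]]
contact_force: [-3.0, 0.3, -0.6]
opening: 0.0219
grip_force: 4.0
```

```bash
python3 st.py|tail -1
```

```text
drum~ 1.609 Frad 2.66 Ftan -1.42 heading-tan 1.2378153088471606
```

Emit:
servo_tool(series=[{"jaw": 0.6, "tx": 0, "ty": 1.1, "tz": 0, "wx": 0, "wy": 0, "wz": -1}, {"jaw": 0.6, "tx": 0, "ty": 1.1, "tz": 0, "wx": 0, "wy": 0, "wz": -1}, {"jaw": 0.6, "tx": 0, "ty": 1.1, "tz": 0, "wx": 0, "wy": 0, "wz": -1}, {"jaw": 0.6, "tx": 0, "ty": 1.1, "tz": 0, "wx": 0, "wy": 0, "wz": -1}, {"jaw": 0.6, "tx": 0, "ty": 1.1, "tz": 0, "wx": 0, "wy": 0, "wz": -1}])

```text
clock: 12.42
position: [0.4628, -0.1028, 0.2485]
tcp_rot: [[0.87, 0.494, -0.0], [0.494, -0.87, -0.0], [-0.0, -0.0, -1.0]]
contact_force: [-4.9, -0.4, -0.7]
opening: 0.0218
grip_force: 4.0
```

```bash
python3 st.py|tail -1
```

```text
drum~ 1.691 Frad 4.51 Ftan -1.93 heading-tan 1.5229531110561254
```

Emit:
servo_tool(series=[{"jaw": 0.6, "tx": 0, "ty": 1.1, "tz": 0, "wx": 0, "wy": 0, "wz": -1}, {"jaw": 0.6, "tx": 0, "ty": 1.1, "tz": 0, "wx": 0, "wy": 0, "wz": -1}, {"jaw": 0.6, "tx": 0, "ty": 1.1, "tz": 0, "wx": 0, "wy": 0, "wz": -1}, {"jaw": 0.6, "tx": 0, "ty": 1.1, "tz": 0, "wx": 0, "wy": 0, "wz": -1}, {"jaw": 0.6, "tx": 0, "ty": 1.1, "tz": 0, "wx": 0, "wy": 0, "wz": -0.5}])

```text
clock: 13.05
position: [0.4656, -0.1076, 0.2485]
tcp_rot: [[0.828, 0.56, -0.001], [0.56, -0.828, -0.0], [-0.001, -0.0, -1.0]]
contact_force: [-6.8, -1.5, -1.6]
opening: 0.0218
grip_force: 4.0
```

```bash
python3 st.py|tail -1
```

```text
drum~ 1.774 Frad 6.52 Ftan -2.42 heading-tan 1.2806614048981828
```

Emit:
servo_tool(series=[{"jaw": 0.35, "tx": 0, "ty": 0, "tz": 0, "wx": 0, "wy": 0, "wz": 0}, {"jaw": 0.35, "tx": 0, "ty": 0, "tz": 0, "wx": 0, "wy": 0, "wz": 0}, {"jaw": 0.6, "tx": 0, "ty": 0, "tz": 0, "wx": 0, "wy": 0, "wz": 0}, {"jaw": 0.6, "tx": 0, "ty": 0, "tz": 0, "wx": 0, "wy": 0, "wz": 0}, {"jaw": 0.6, "tx": 0, "ty": 0.6, "tz": 0, "wx": 0, "wy": 0, "wz": -0.5}])

```text
clock: 13.68
position: [0.4666, -0.1076, 0.2489]
tcp_rot: [[0.824, 0.567, 0.001], [0.567, -0.824, 0.0], [0.001, 0.0, -1.0]]
contact_force: [0.3, 1.8, 2.4]
opening: 0.0217
grip_force: 4.0
```

```bash
python3 st.py|tail -1
```

```text
drum~ 1.782 Frad -1.27 Ftan -1.34 heading-tan 1.273407954553818
```

Emit:
servo_tool(series=[{"jaw": 0.6, "tx": 0, "ty": 1.1, "tz": 0, "wx": 0, "wy": 0, "wz": -1}, {"jaw": 0.6, "tx": -0.1, "ty": 1.1, "tz": 0, "wx": 0, "wy": 0, "wz": -1}, {"jaw": 0.6, "tx": -0.1, "ty": 1.1, "tz": 0, "wx": 0, "wy": 0, "wz": -1}])

```text
clock: 14.05
position: [0.4684, -0.1105, 0.2489]
tcp_rot: [[0.792, 0.61, 0.001], [0.61, -0.792, 0.0], [0.001, 0.001, -1.0]]
contact_force: [0.7, 3.6, 3.4]
opening: 0.022
grip_force: 4.0
```

```bash
python3 st.py|tail -1
```

```text
drum~ 1.835 Frad -2.69 Ftan -2.46 heading-tan 1.2891670492344076
```

Emit:
servo_tool(series=[{"jaw": 0.6, "tx": 0, "ty": 1.1, "tz": 0, "wx": 0, "wy": 0, "wz": -1}, {"jaw": 0.6, "tx": 0, "ty": 1.1, "tz": 0, "wx": 0, "wy": 0, "wz": -1}, {"jaw": 0.6, "tx": 0, "ty": 1.1, "tz": 0, "wx": 0, "wy": 0, "wz": -1}])

```text
clock: 14.42
position: [0.4703, -0.1132, 0.2488]
tcp_rot: [[0.759, 0.651, 0.001], [0.651, -0.759, 0.0], [0.001, 0.0, -1.0]]
contact_force: [1.1, 3.7, 4.4]
opening: 0.0219
grip_force: 4.0
```

```bash
python3 st.py|tail -1
```

```text
drum~ 1.885 Frad -3.17 Ftan -2.20 heading-tan 1.4621743655953878
```

Tangential force is still flat, so there is no contact yet.

Emit:
servo_tool(series=[{"jaw": 0.6, "tx": 0, "ty": 1.1, "tz": 0, "wx": 0, "wy": 0, "wz": -1}, {"jaw": 0.6, "tx": 0, "ty": 1.1, "tz": 0, "wx": 0, "wy": 0, "wz": -1}, {"jaw": 0.6, "tx": 0, "ty": 1.1, "tz": 0, "wx": 0, "wy": 0, "wz": -1}, {"jaw": 0.6, "tx": 0, "ty": 1.1, "tz": 0, "wx": 0, "wy": 0, "wz": -1}])

```text
clock: 14.92
position: [0.4728, -0.1166, 0.2486]
tcp_rot: [[0.712, 0.702, -0.0], [0.702, -0.712, -0.0], [-0.0, -0.0, -1.0]]
contact_force: [0.5, 3.9, 5.3]
opening: 0.0217
grip_force: 4.0
```

```bash
python3 st.py|tail -1
```

```text
drum~ 1.948 Frad -2.98 Ftan -2.50 heading-tan 1.8217975485601414
```

Emit:
servo_tool(series=[{"jaw": 0.6, "tx": 0.1, "ty": 1.1, "tz": 0, "wx": 0, "wy": 0, "wz": -1}, {"jaw": 0.6, "tx": 0, "ty": 1.1, "tz": 0, "wx": 0, "wy": 0, "wz": -1}, {"jaw": 0.6, "tx": 0.1, "ty": 1.1, "tz": 0, "wx": 0, "wy": 0, "wz": -1}, {"jaw": 0.6, "tx": 0, "ty": 1.1, "tz": 0, "wx": 0, "wy": 0, "wz": -0.5}])

```text
clock: 15.42
position: [0.4758, -0.1197, 0.2486]
tcp_rot: [[0.668, 0.744, -0.001], [0.744, -0.668, -0.0], [-0.001, -0.0, -1.0]]
contact_force: [1.3, 2.0, 6.3]
opening: 0.0222
grip_force: 4.0
```

```bash
python3 st.py|tail -1
```

```text
drum~ 2.012 Frad -2.33 Ftan -0.44 heading-tan 1.6345468239489946
```

Emit:
servo_tool(series=[{"jaw": 0.6, "tx": 0.1, "ty": 1.1, "tz": -0.3, "wx": 0, "wy": 0, "wz": -1}, {"jaw": 0.6, "tx": 0, "ty": 1.1, "tz": -0.3, "wx": 0, "wy": 0, "wz": -1}, {"jaw": 0.6, "tx": 0.1, "ty": 1.1, "tz": 0, "wx": 0, "wy": 0, "wz": -1}, {"jaw": 0.6, "tx": 0, "ty": 1.1, "tz": 0, "wx": 0, "wy": 0, "wz": -1}])

```text
clock: 15.92
position: [0.4789, -0.1224, 0.2487]
tcp_rot: [[0.615, 0.789, -0.002], [0.789, -0.615, -0.0], [-0.001, -0.001, -1.0]]
contact_force: [-2.1, 0.7, 2.3]
opening: 0.0217
grip_force: 4.0
```

```bash
python3 st.py|tail -1
```

```text
drum~ 2.073 Frad 0.85 Ftan -2.07 heading-tan 2.1659286307258867
```

Emit:
servo_tool(series=[{"jaw": 0.6, "tx": 0, "ty": 1.1, "tz": 0, "wx": 0, "wy": 0, "wz": -1}, {"jaw": 0.6, "tx": 0, "ty": 1.1, "tz": 0, "wx": 0, "wy": 0, "wz": -1}, {"jaw": 0.6, "tx": 0, "ty": 1.1, "tz": 0, "wx": 0, "wy": 0, "wz": -0.5}, {"jaw": 0.6, "tx": 0, "ty": 1.1, "tz": 0, "wx": 0, "wy": 0, "wz": -0.5}])

```text
clock: 16.42
position: [0.4823, -0.1248, 0.2487]
tcp_rot: [[0.573, 0.819, -0.002], [0.819, -0.573, 0.0], [-0.001, -0.002, -1.0]]
contact_force: [-5.7, 0.7, 1.3]
opening: 0.022
grip_force: 4.0
```

```bash
python3 st.py|tail -1
```

```text
drum~ 2.136 Frad 2.81 Ftan -5.01 heading-tan 1.4758431534936278
```

Tangential force has risen to −5 N, so the flask is on the pad. I'll hold and re-read.

Emit:
servo_tool(series=[{"jaw": 0.6, "tx": 0, "ty": 0, "tz": 0, "wx": 0, "wy": 0, "wz": 0}, {"jaw": 0.6, "tx": 0, "ty": 0, "tz": 0, "wx": 0, "wy": 0, "wz": 0}])

```text
clock: 16.68
position: [0.4824, -0.1249, 0.2487]
tcp_rot: [[0.573, 0.819, -0.002], [0.819, -0.573, -0.0], [-0.001, -0.002, -1.0]]
contact_force: [-5.4, 0.1, 2.0]
opening: 0.0218
grip_force: 4.0
```

```bash
python3 st.py|tail -1
```

```text
drum~ 2.138 Frad 3.17 Ftan -4.43 heading-tan 1.389866275955228
```

Emit:
servo_tool(series=[{"jaw": 0.6, "tx": 0, "ty": 0.8, "tz": 0, "wx": 0, "wy": 0, "wz": -0.7}, {"jaw": 0.6, "tx": 0, "ty": 0, "tz": 0, "wx": 0, "wy": 0, "wz": 0}, {"jaw": 0.6, "tx": 0, "ty": 0, "tz": 0, "wx": 0, "wy": 0, "wz": 0}])

```text
clock: 17.05
position: [0.4831, -0.1252, 0.2487]
tcp_rot: [[0.563, 0.826, -0.002], [0.826, -0.563, 0.0], [-0.001, -0.002, -1.0]]
contact_force: [-5.0, 1.1, 1.4]
opening: 0.0215
grip_force: 4.0
```

```bash
python3 st.py|tail -1
```

```text
drum~ 2.149 Frad 2.05 Ftan -4.71 heading-tan 1.4562238578423603
```

The flask is bedded at about 10 N. Opening and lifting clear.

Emit:
servo_tool(series=[{"jaw": 0.3, "tx": 0, "ty": 0, "tz": 0, "wx": 0, "wy": 0, "wz": 0}, {"jaw": 0, "tx": 0, "ty": 0, "tz": 0, "wx": 0, "wy": 0, "wz": 0}, {"jaw": 0, "tx": 0, "ty": 0, "tz": 0, "wx": 0, "wy": 0, "wz": 0}, {"jaw": 0, "tx": 0, "ty": 0, "tz": 0, "wx": 0, "wy": 0, "wz": 0}])

```text
clock: 17.55
position: [0.4841, -0.1252, 0.2492]
tcp_rot: [[0.563, 0.826, 0.0], [0.826, -0.563, -0.0], [0.0, 0.0, -1.0]]
contact_force: [0.7, -1.1, 0.7]
opening: 0.0434
grip_force: 0.0
```

Emit:
servo_tool(series=[{"jaw": 0, "tx": 0, "ty": 0, "tz": -10, "wx": 0, "wy": 0, "wz": 0}, {"jaw": 0, "tx": 0, "ty": 0, "tz": -25, "wx": 0, "wy": 0, "wz": 0}, {"jaw": 0, "tx": 0, "ty": 0, "tz": -30, "wx": 0, "wy": 0, "wz": 0}, {"jaw": 0, "tx": 0, "ty": 0, "tz": -25, "wx": 0, "wy": 0, "wz": 0}, {"jaw": 0, "tx": 0, "ty": 0, "tz": 0, "wx": 0, "wy": 0, "wz": 0}])

```text
clock: 18.18
position: [0.4849, -0.1253, 0.342]
tcp_rot: [[0.563, 0.826, 0.005], [0.826, -0.563, -0.0], [0.003, 0.004, -1.0]]
contact_force: [0.8, -0.2, -0.5]
opening: 0.0439
grip_force: 0.0
```

```bash
python3 st.py|tail -2; python3 -c "
from h import *
cv2.imwrite('pics/e.png',cv2.resize(camera('scene')[150:370,210:400],None,fx=2.7,fy=2.7))"
```

```text
stand [-47.  -45.5] ang -135.9 r 65.4 F [ 0.84 -0.18 -0.49] Fstand [ 0.79 -0.35] grip 0.0 open 0.04387930985403407
drum~ 2.173 Frad -0.32 Ftan 0.80 heading-tan 0.07130651720331116
```

View pics/e.png

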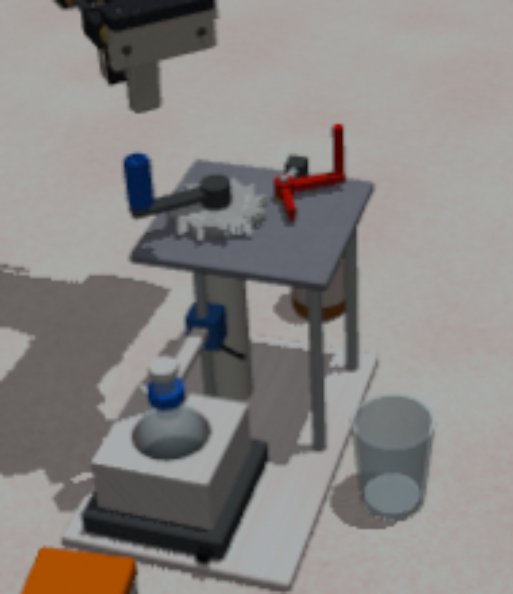

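The flask sits in the well (165,420), the pawl is off (post at 338,150), the knob is free (138,180) and the gripper is clear. Handing in.

```bash
python3 -c "
from bench import *
print(close_job())"
```

```text
the job is handed in; nothing more can be done
None
```

The pawl is flicked off and stays off, and the drum is eased back about 2.15 rad until the flask bedded on the pad at an estimated 10 N. The crank is released with the gripper clear, and the job was handed in at about 18 s; the hand-in call returned no verdict.

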